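# Pin and cap a garment-rail foot on a dry cleaner's counter

## Robot

A 6-joint arm with a two-finger parallel gripper is mounted at the origin on the work surface. World frame = base frame: x ahead of the robot, y to its left, z up, the work surface at z = 0. Lengths are in m, angles in rad, forces in N, time in s.
With the tool pointing down it reaches from about 0.3 to 0.95 m from the base axis. Payload 3.1 kg.
Tool frame: the origin (TCP) lies at the very end of the fingers, on their centre line; the grasp point (between the pads) lies 19 mm behind it; z points along the fingers, y is the direction in which the jaws open and shut (so a half turn about z gives the same grasp; the last joint's range is limited). The gripper opens to 85 mm and grips with 20 to 120 N. Pads are 22 mm wide; open, the fingers measure 114 mm over their backs; the gripper's body (76 mm by 85 mm) begins 54 mm behind the grasp point. The pads swing forward as they close: fully open they stand 13 mm farther back than shut.
Start: joints at [-1.271, 0.308, 1.634, -0, 1.2, -0.07], TCP at [0.226, -0.583, 0.231] pointing down, gripper open.
Joint ranges: [-3.06, 3.06], [-0.79, 1.96], [0.05, 2.63], [-1.19, 4.34], [0.05, 2.64], [-2.94, 2.94]. Speed limits (rad/s): [2.79, 2.79, 3.14, 3.14, 3.14, 3.14].

## Interface

Orientations are given as a unit quaternion [w, x, y, z].
In Python, from plant import env gives the robot as it stands.
- The arm moves only by the shell command python3 -m handwheel 'ROWS' [FORCE]. ROWS is JSON, a list of rows, each a list of 3 entries, a list of its own where there are three numbers: the opening, from -1 (shut) to 1 (fully open), then the shift along the tool's x, y, z in m, then the turn about the tool's z in rad. A call has 1 to 8 rows; each row is the pose to reach, as a shift and turn from the pose commanded when the call began, along the tool's axes at that moment; what a row does not reach only later rows make up. A row lasts 1/12 s, in which the tool goes at most 41.7 mm and 7.16 degrees, less where a joint would pass 70% of its speed; a pose out of reach is approached as far as the arm can. A call with a gripper value outside its range is refused whole. The fingers move at their own pace and stop on an object; FORCE is the grip in N (left out, the last holds). Time passes only in rows, so rows that repeat a pose let the fingers close. It gives the time, the measured TCP pose, the force and the opening at its end, in the units of the state.
- env.get_obs(): the state, without advancing time (a new reading comes with each control period).
- env.get_image(name): name is "scene" or "top" or "wrist"; returns the picture (420x560x3 uint8, blue, green, red); there is no depth.
- env.camera_model(name): a dict with "camera_matrix" (3x3 intrinsics, pixels), "rvec" (rotation vector, rad) and "tvec" (3), from world to camera coordinates, as OpenCV has them. Camera axes: x right, y down, z forward; pixel columns grow to the right and rows downward; lengths in m; the calibration is good to about 2 mm. A picture is of the moment at which its call begins: read the wrist's pose just before it. camera_model takes no time and is no camera call; for the wrist camera it gives the pose at the moment of the call.
- env.hand_in(): hands the job in, once; it reports no verdict.
The state is a dict: "time_s": time; "joint_pos": joint angles; "dq": joint speeds; "tau": joint torques, N m; "eef_pos": TCP position; "ee_rot": TCP orientation; "wrist_force": force on the tool from outside, world axes, zero at the start; "ft_torque": the same for the moment, N m; "width": finger opening in m.
Only numpy, scipy, OpenCV 4.12 (cv2) and the standard library are available. Lean on these libraries where they do the work, as an engineer would, in place of code of your own. Each camera call takes 0.05 s, during which the arm holds its last target. There are 200 camera calls.

## Task

Fix down the garment-rail foot on the counter: with the mallet, drive the red pin of its open brass anchor fully down, touching neither the pin nor the anchor with the bare hand, then stand the mallet back on the counter on its striking face, clear of the foot. Then press the loose white snap cap straight down over that anchor until it clicks and sits fully home on the foot plate, keep pressing after the click, and finish while still holding it pressed down firmly (about 10 N) with the hand, without letting go. Do not shove the card terminal, the cream box or the stapler.

Things in the scene. Friction and masses are not known exactly. Their poses are not given: they have to be found in the camera images.
- foot: Fixed aluminium foot plate, 260 mm long (x), 90 mm wide, 6 mm thick, rounded ends; origin: centre of its underside, on the counter, z up. In the middle an empty dark tube socket, 22 mm radius, top 34 mm above the counter. At x = -85 mm an anchor already wears a fixed white cap (44 mm wide, top 35 mm above the counter): leave it. The open anchor is at x = +85 mm.
- anchor: The open anchor: fixed brass stud, 28 mm diameter, 23 mm tall, top 6 mm coned in to 20 mm so that a cap centres itself. Origin on its axis at the plate's top face (6 mm above the counter), z up. Four steel spring noses at 10 mm height stand out to 18 mm radius; the cap's lip pushes them in, then they snap out above it.
- drive_pin (a joint): Travel of the red drive pin, m: 0 fully proud (top 14 mm above the stud's top), 0.013 fully down (top 1 mm above the stud's top). Starts between 0 and 0.003. Needs about 10 N to start, 13 N at the end, and stays where driven. With the pin less than 0.011 down the cap cannot seat.
- pin_top (a point): Centre of the top of the red drive pin's 12 mm head, on the stud's axis; moves down with the pin.
- cap: Loose round white snap cap, 44 mm outside diameter, 29 mm tall, 30 g, closed face up, mouth down. Origin: centre of its underside rim, z up. A lip inside, 31 mm clear, lies 4 mm above the rim. On the anchor it meets the noses when the underside is 11 mm above the plate; pushing takes up to about 10 N, then at about 6 to 7 mm the force drops away (click); home, it lies on the plate.
- mallet: Loose mallet, 0.33 kg, standing stably on its striking face: upright orange head, 50 mm diameter, 70 mm tall, dark band; pale wooden handle sticking out level along the mallet's -x, 20 mm wide, 24 mm tall, 150 mm long, centre line 45 mm above the striking face. Origin: centre of the striking face (underside of the head), z up.
- mallet_grip (a point): Point on the handle's centre line to grip, 55 mm from the head's axis (mallet frame -55, 0, 45 mm).
- terminal: Black card terminal lying on the counter, 130 x 75 x 35 mm, loose; origin at the centre of its underside. Leave it alone.
- tag_box: Empty cream open box, 100 x 140 x 50 mm, loose; origin at the centre of its underside. Leave it alone.
- stapler: Red and black stapler, 40 x 140 x 40 mm, loose; origin at the centre of its underside. Leave it alone.
Not all that is in view belongs to the job. Of the things shaped like the cap, the white one is meant.

How it is judged:
By the outcome, as a careful person would: the job done as asked, in the order asked, and still so for the second after the job is handed in, while the arm keeps its last pose, push and grip.
It also fails if it takes over 61 s, if anything falls off the work surface, if the arm or the gripper's body presses on something with over 40 N, if the wrist force passes 120 N, or if a joint passes its speed limit or range.

## Working session

There is one attempt and no reset: what is moved stays moved. The work goes in short steps, Python scripts to look and compute and a shell command to move; the robot and the scene stay as the last step left them, time stands still between calls to the robot, and variables do not carry over. Pictures are saved under pics/ and viewed, about 8 in all and at most 12, crops included, and the job is handed in when it is done.

```bash
mkdir -p pics; ls
python3 - <<'E'
from plant import env
import cv2,numpy as np
for n in("top","scene"):
    im=env.get_image(n); cv2.imwrite(f"pics/{n}0.png",im)
    print(n,env.camera_model(n))
o=env.get_obs(); print(o)
E
```

```text
pics
top {'camera_matrix': array([[458.9337358 ,   0.        , 272.17739568],
       [  0.        , 458.9337358 , 206.4230569 ],
       [  0.        ,   0.        ,   1.        ]]), 'rvec': array([ 2.12101381, -2.14930679,  0.14396637]), 'tvec': array([-0.05371893,  0.53795247,  1.21005783])}
scene {'camera_matrix': array([[515.37596564,   0.        , 280.57097538],
       [  0.        , 515.37596564, 210.26037287],
       [  0.        ,   0.        ,   1.        ]]), 'rvec': array([ 2.1283728 ,  0.86196249, -0.43578076]), 'tvec': array([-0.36135047, -0.21292368,  1.70941806])}
{'time_s': 0.1, 'joint_pos': array([-1.27069864e+00,  3.08921039e-01,  1.63505157e+00,  1.64035095e-06,
        1.19972483e+00, -6.96966663e-02]), 'dq': array([-0.00010699, -0.00289954, -0.00114597,  0.00026822, -0.00026119,
        0.00096305]), 'tau': array([-7.34532314e-04, -4.16406190e+01, -2.77644736e+01, -1.70133753e-04,
        4.02128833e-03,  1.23204742e-05]), 'eef_pos': array([ 0.22564493, -0.58204315,  0.23016366]), 'ee_rot': array([-1.04550576e-03,  9.82954670e-01,  1.83845069e-01, -1.20209308e-04]), 'wrist_force': array([ 0.15299907, -0.23637502, -0.04084391]), 'ft_torque': array([ 0.02343529, -0.01020777,  0.03916649]), 'width': 0.08542098768139292}
```

View pics/top0.png

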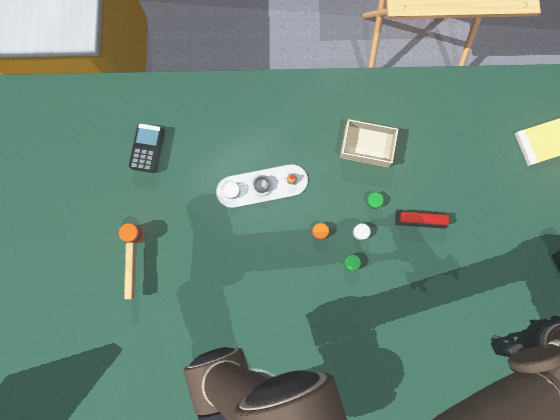

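View pics/scene0.png

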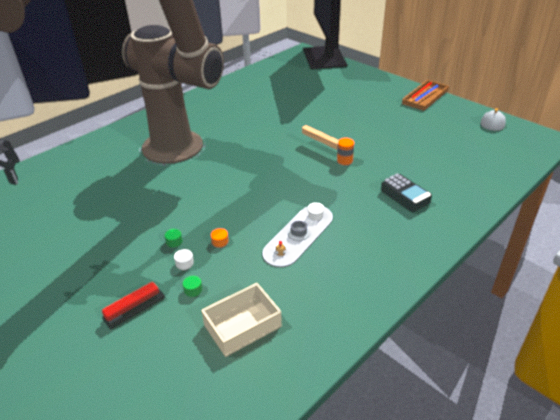

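The top view shows the mallet (head 129,233; handle tip 129,297), the foot (231,189 to 292,180 anchor), and the white cap at (362,232) among green and orange decoys. Next I'll make enlarged crops.

```bash
cat > h.py <<'E'
from plant import env
import cv2,numpy as np
def ray(n,uv,z,cm=None):
    c=cm or env.camera_model(n); R=cv2.Rodrigues(c["rvec"])[0]; t=c["tvec"]
    p=cv2.undistortPoints(np.array([[uv]],float),c["camera_matrix"],None)[0,0]
    d=R.T@np.array([*p,1]); o=-R.T@t
    return o+d*(z-o[2])/d[2]
def proj(n,P,cm=None):
    c=cm or env.camera_model(n)
    return cv2.projectPoints(np.atleast_2d(np.array(P,float)),c["rvec"],c["tvec"],c["camera_matrix"],None)[0][:,0]
def T(q,p):
    from scipy.spatial.transform import Rotation as Ro
    return Ro.from_quat([q[1],q[2],q[3],q[0]]).as_matrix(),np.array(p)
E
python3 - <<'E'
import cv2,numpy as np
im=cv2.imread("pics/top0.png")
a=cv2.resize(im[150:280,210:390],None,fx=4,fy=4,interpolation=cv2.INTER_CUBIC)
b=cv2.resize(im[218:305,108:150],None,fx=6,fy=6,interpolation=cv2.INTER_CUBIC)
cv2.imwrite("pics/cA.png",a)
c=np.zeros((522,800,3),np.uint8); c[:522,:252]=b
s=cv2.imread("pics/scene0.png")
d=cv2.resize(s[195:300,160:340],None,fx=3,fy=3,interpolation=cv2.INTER_CUBIC); c[:315,256:796]=d
d=cv2.resize(s[120:170,295:365],None,fx=4,fy=4,interpolation=cv2.INTER_CUBIC); c[320:520,256:536]=d
cv2.imwrite("pics/cB.png",c)
E
```

```text
(no output)
```

View pics/cA.png

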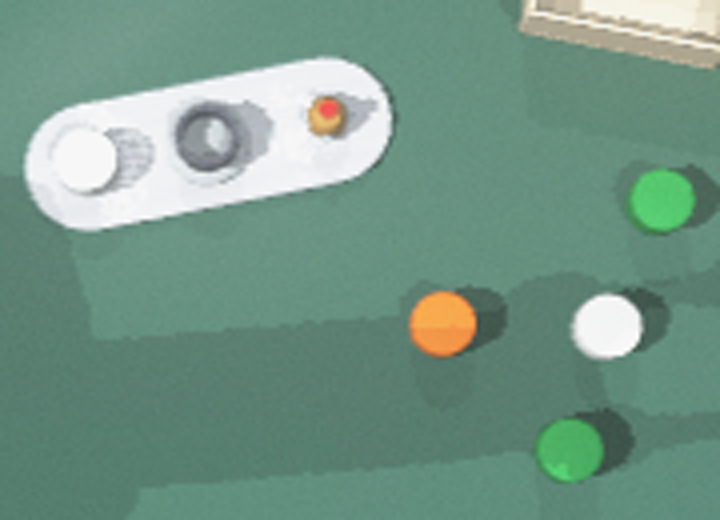

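View pics/cB.png

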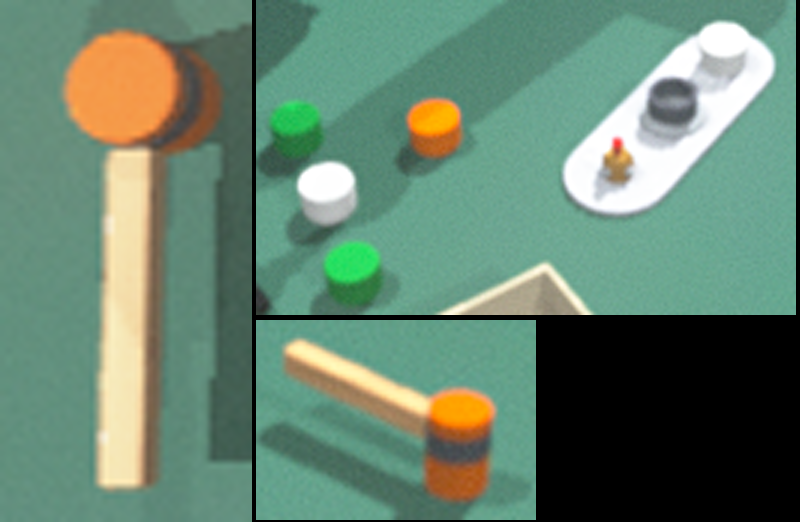

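Run:
```python
from h import *
from h import T as TT
A=lambda x,y:(210+(x+.5)/4-.5,150+(y+.5)/4-.5)
B=lambda x,y:(108+(x+.5)/6-.5,218+(y+.5)/6-.5)
S=lambda x,y:(160+(x-256+.5)/3-.5,195+(y+.5)/3-.5)
M=lambda x,y:(295+(x-256+.5)/4-.5,120+(y-320+.5)/4-.5)
r=lambda n,uv,z:print(n,z,ray(n,uv,z).round(4))
print("cap");r("top",A(608,326),.029);r("scene",S(328,180),.029)
print("pin");r("top",A(328,107),.042);r("scene",S(617,142),.042)
print("fixcap");r("top",A(85,158),.035);r("scene",S(723,35),.035)
print("socket");r("top",A(209,137),.034);r("scene",S(673,90),.034)
print("malhead");r("top",B(122,88),.07);r("scene",M(460,409),.07)
print("handle");r("top",B(121,487),.057);r("top",B(131,150),.057)
im=cv2.imread("pics/top0.png");hsv=cv2.cvtColor(im,cv2.COLOR_BGR2HSV)
m=((hsv[...,1]<40)&(hsv[...,2]>130)).astype(np.uint8); m[:160]=0;m[215:]=0;m[:,:210]=0;m[:,315:]=0
c=max(cv2.findContours(m,0,2)[0],key=cv2.contourArea)
P=np.array([ray("top",p[0],.006)[:2] for p in c],np.float32)
print("foot",cv2.minAreaRect(P))
for n in("terminal",(147,148)),("box",(370,143)),("stapler",(425,219)),("green1",(375,200)),("green2",(352,262)),("orange",A(443,324)):
    print(n[0],ray("top",n[1],.03).round(3))
```

```text
cap
top 0.029 [ 0.4675 -0.3029  0.029 ]
scene 0.029 [ 0.4719 -0.3012  0.029 ]
pin
top 0.042 [ 0.6196 -0.1153  0.042 ]
scene 0.042 [ 0.6222 -0.1158  0.042 ]
fixcap
top 0.035 [0.5879 0.0525 0.035 ]
scene 0.035 [0.5869 0.0553 0.035 ]
socket
top 0.034 [ 0.6015 -0.0331  0.034 ]
scene 0.034 [ 0.6049 -0.0297  0.034 ]
malhead
top 0.07 [0.469  0.3219 0.07  ]
scene 0.07 [0.4742 0.3195 0.07  ]
handle
top 0.057 [0.2953 0.3205 0.057 ]
top 0.057 [0.4425 0.3213 0.057 ]
foot ((0.6026781797409058, -0.031062915921211243), (0.09215942025184631, 0.26215916872024536), 10.445301055908203)
terminal [0.71 0.29 0.03]
box [ 0.714 -0.336  0.03 ]
stapler [ 0.498 -0.476  0.03 ]
green1 [ 0.552 -0.343  0.03 ]
green2 [ 0.384 -0.274  0.03 ]
orange [ 0.47  -0.191  0.03 ]
```

```bash
cat > d.py <<'E'
import sys
from h import *
def delta(x,y,z,yaw=0):
    o=env.get_obs(); R,p=TT(o)
    d=R.T@(np.array([x,y,z])-p); ps=np.arctan2(R[1,0],R[0,0])
    print("t",round(o["time_s"],2),"p",p.round(4),"yaw",round(ps,3),"zax",R[:,2].round(3),"F",o["wrist_force"].round(1),"w",round(o["width"],4))
    print("shift",d.round(4).tolist(),"turn",round(ps-yaw,3))
def TT(o): return T(o["ee_rot"],o["eef_pos"])
if __name__=="__main__": delta(*map(float,sys.argv[1:]))
E
python3 -m handwheel '[[1,[0.31,-0.22,0],0.37],[1,[0.31,-0.22,0],0.37],[1,[0.31,-0.22,0],0.37],[1,[0.31,-0.22,0],0.37],[1,[0.31,-0.22,0],0.37],[1,[0.31,-0.22,0],0.37],[1,[0.31,-0.22,0],0.37],[1,[0.31,-0.22,0],0.37]]' 60
python3 d.py 0.470 0.321 0.20
```

```text
time_s: 0.77
eef_pos: [0.41, -0.3026, 0.2309]
ee_rot: [-0.0, 1.0, -0.0, -0.0]
wrist_force: [-0.5, 0.3, -0.1]
width: 0.0849
t 0.77 p [ 0.41   -0.3026  0.2309] yaw -0.001 zax [-0.  0. -1.] F [-0.5  0.3 -0.1] w 0.0849
shift [0.0597, -0.6236, 0.0312] turn -0.001
```

```bash
python3 -m handwheel '[[1,[0.06,-0.33,0],0],[1,[0.06,-0.33,0],0],[1,[0.06,-0.33,0],0],[1,[0.06,-0.33,0],0],[1,[0.06,-0.33,0],0],[1,[0.06,-0.33,0],0],[1,[0.06,-0.33,0],0],[1,[0.06,-0.33,0],0]]'
python3 -m handwheel '[[1,[0,-0.3,0],0],[1,[0,-0.3,0],0],[1,[0,-0.3,0],0],[1,[0,-0.3,0],0],[1,[0,-0.3,0],0],[1,[0,-0.3,0],0],[1,[0,-0.3,0],0],[1,[0,-0.3,0],0]]'
python3 -m handwheel '[[1,[0,0,0.0],0],[1,[0,0,0],0]]'
python3 d.py 0.470 0.321 0.20
python3 - <<'E'
from d import *
c=env.camera_model("wrist"); im=env.get_image("wrist"); np.save("pics/cw1.npy",c,allow_pickle=True)
P=[[.47,.321,.07],[.295,.3205,.057],[.4425,.321,.057]]
for q in proj("wrist",P,c): print(q); 
cv2.imwrite("pics/w1.png",im)
E
```

```text
time_s: 1.43
eef_pos: [0.4689, 0.0254, 0.2311]
ee_rot: [0.0, 1.0, -0.0, -0.0]
wrist_force: [0.6, -0.1, -1.1]
width: 0.0853
time_s: 2.1
eef_pos: [0.4686, 0.3291, 0.2311]
ee_rot: [-0.002, 1.0, 0.002, 0.0]
wrist_force: [0.5, -0.2, 0.5]
width: 0.0854
time_s: 2.27
eef_pos: [0.4687, 0.3229, 0.2304]
ee_rot: [0.001, 1.0, 0.001, -0.001]
wrist_force: [0.7, -0.6, 0.0]
width: 0.0854
t 2.27 p [0.4687 0.3229 0.2304] yaw 0.001 zax [-0.001 -0.002 -1.   ] F [ 0.7 -0.6  0. ] w 0.0854
shift [0.0013, 0.0018, 0.0304] turn 0.001
[280.93092572 192.08175227]
[280.80775058 348.64059356]
[280.76956811 217.14137908]
```

View pics/w1.png

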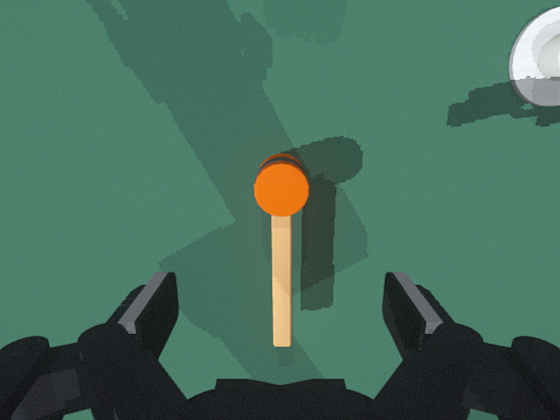

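Wrist view: head centre at (281.5,190), within 2 px of the prediction, handle straight along -x. I'll grip the head itself, so pressing has no lever arm.

```bash
python3 -m handwheel '[[1,[0.003,0.002,0.1],0],[1,[0.003,0.002,0.1],0],[1,[0.003,0.002,0.1],0],[1,[0.003,0.002,0.195],0],[1,[0.003,0.002,0.195],0],[1,[0.003,0.002,0.195],0],[1,[0.003,0.002,0.195],0],[1,[0.003,0.002,0.195],0]]'
python3 -m handwheel '[[-1,[0,0,0],0],[-1,[0,0,0],0],[-1,[0,0,0],0],[-1,[0,0,0],0],[-1,[0,0,0],0],[-1,[0,0,0],0],[-1,[0,0,0],0],[-1,[0,0,0],0]]' 80
python3 d.py 0.619 -0.115 0.15
```

```text
time_s: 2.98
eef_pos: [0.4727, 0.3201, 0.0367]
ee_rot: [0.0, 1.0, -0.001, -0.0]
wrist_force: [0.2, 0.3, 0.1]
width: 0.0854
time_s: 3.65
eef_pos: [0.4747, 0.3223, 0.0393]
ee_rot: [-0.001, 1.0, 0.0, 0.002]
wrist_force: [0.7, -1.8, 7.7]
width: 0.0483
t 3.65 p [0.4747 0.3223 0.0393] yaw 0.0 zax [ 0.005  0.002 -1.   ] F [ 0.7 -1.8  7.7] w 0.0483
shift [0.1446, 0.4371, -0.1108] turn 0.0
```

```bash
python3 -m handwheel '[[-1,[0,0,-0.03],0],[-1,[0,0,-0.06],0],[-1,[0.02,0.03,-0.09],0],[-1,[0.05,0.06,-0.11],0],[-1,[0.07,0.09,-0.11],0],[-1,[0.08,0.12,-0.11],0],[-1,[0.09,0.15,-0.11],0],[-1,[0.1,0.18,-0.11],0]]'
python3 -m handwheel '[[-1,[0.02,0.03,0],0],[-1,[0.03,0.06,0],0],[-1,[0.045,0.1,0],0],[-1,[0.045,0.14,0],0],[-1,[0.045,0.18,0],0],[-1,[0.045,0.22,0],0],[-1,[0.045,0.257,0],0],[-1,[0.045,0.257,0],0]]'
python3 -m handwheel '[[-1,[0,0,0],0],[-1,[0,0,0],0]]'
python3 d.py 0.619 -0.115 0.09
python3 - <<'E'
from d import *
c=env.camera_model("wrist"); im=env.get_image("wrist")
for q in proj("wrist",[[.619,-.115,.042],[.619,-.115,.006]],c): print(q)
s=env.get_image("scene")[90:270,180:380]
cv2.imwrite("pics/w2.png",np.hstack([im[::1][:, 60:500],cv2.resize(s,None,fx=1.8,fy=420/180)]))
E
```

```text
time_s: 4.32
eef_pos: [0.5725, 0.1398, 0.1468]
ee_rot: [-0.0, 1.0, -0.0, 0.0]
wrist_force: [0.7, 0.8, -3.7]
width: 0.048
time_s: 4.98
eef_pos: [0.6171, -0.1232, 0.1467]
ee_rot: [0.003, 1.0, -0.002, 0.001]
wrist_force: [0.2, 0.6, -3.4]
width: 0.0481
time_s: 5.15
eef_pos: [0.6167, -0.1154, 0.146]
ee_rot: [-0.001, 1.0, -0.001, -0.0]
wrist_force: [0.2, 1.0, -4.1]
width: 0.048
t 5.15 p [ 0.6167 -0.1154  0.146 ] yaw -0.001 zax [-0.001  0.001 -1.   ] F [ 0.2  1.  -4.1] w 0.048
shift [0.0024, -0.0003, 0.056] turn -0.001
[278.66369212 208.82971552]
[278.84990704 196.7072717 ]
```

View pics/w2.png

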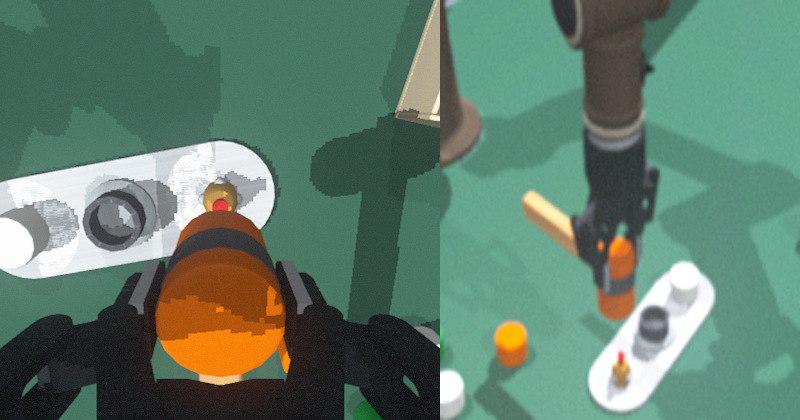

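The pin is at (279,205) in the wrist view, with (279,209) predicted, so it lines up with the head. I'll lower the head onto it.

```bash
python3 -m handwheel '[[-1,[0.002,0,0.03],0],[-1,[0.002,0,0.05],0],[-1,[0.002,0,0.055],0],[-1,[0.002,0,0.06],0],[-1,[0.002,0,0.063],0],[-1,[0.002,0,0.066],0]]' 100
python3 -m handwheel '[[-1,[0,0,0.002],0],[-1,[0,0,0.004],0],[-1,[0,0,0.006],0],[-1,[0,0,0.006],0]]'
python3 d.py 0.619 -0.115 0.069
```

```text
time_s: 5.75
eef_pos: [0.6204, -0.1153, 0.0814]
ee_rot: [0.0, 1.0, 0.0, 0.001]
wrist_force: [-1.7, 1.0, 5.1]
width: 0.0478
time_s: 6.08
eef_pos: [0.6206, -0.1153, 0.0773]
ee_rot: [-0.0, 1.0, -0.0, 0.001]
wrist_force: [-3.3, 2.6, 5.0]
width: 0.0476
t 6.08 p [ 0.6206 -0.1153  0.0773] yaw -0.0 zax [ 0.002  0.001 -1.   ] F [-3.3  2.6  5. ] w 0.0476
shift [-0.0016, -0.0003, 0.0083] turn -0.0
```

```bash
python3 -m handwheel '[[-1,[0,0,0.002],0],[-1,[0,0,0.004],0],[-1,[0,0,0.006],0],[-1,[0,0,0.006],0]]'
python3 -m handwheel '[[-1,[0,0,0.002],0],[-1,[0,0,0.003],0],[-1,[0,0,0.004],0],[-1,[0,0,0.004],0]]'
python3 -m handwheel '[[-1,[0,0,0.002],0],[-1,[0,0,0.003],0],[-1,[0,0,0.004],0],[-1,[0,0,0.004],0]]'
python3 d.py 0.619 -0.115 0.069
```

```text
time_s: 6.42
eef_pos: [0.6206, -0.1154, 0.0717]
ee_rot: [-0.0, 1.0, -0.0, 0.001]
wrist_force: [-3.1, 3.3, 5.6]
width: 0.048
time_s: 6.75
eef_pos: [0.6209, -0.1154, 0.0692]
ee_rot: [-0.0, 1.0, -0.0, 0.001]
wrist_force: [-5.9, 3.4, 13.2]
width: 0.0479
time_s: 7.08
eef_pos: [0.6216, -0.1154, 0.0689]
ee_rot: [-0.0, 1.0, -0.0, 0.001]
wrist_force: [-10.8, 4.1, 27.8]
width: 0.048
t 7.08 p [ 0.6216 -0.1154  0.0689] yaw -0.0 zax [ 0.003  0.001 -1.   ] F [-10.8   4.1  27.8] w 0.048
shift [-0.0026, -0.0004, -0.0001] turn -0.0
```

Travel stopped hard at the expected fully-down height. Next: lift and return the mallet.

```bash
python3 -m handwheel '[[-1,[0,0,-0.02],0],[-1,[0,0,-0.05],0],[-1,[0,0,-0.08],0],[-1,[-0.02,-0.03,-0.09],0],[-1,[-0.04,-0.06,-0.09],0],[-1,[-0.06,-0.09,-0.09],0],[-1,[-0.08,-0.12,-0.09],0],[-1,[-0.1,-0.15,-0.09],0]]'
python3 -m handwheel '[[-1,[-0.02,-0.03,0],0],[-1,[-0.04,-0.06,0],0],[-1,[-0.055,-0.09,0],0],[-1,[-0.055,-0.12,0],0],[-1,[-0.055,-0.145,0],0],[-1,[-0.055,-0.155,0],0],[-1,[-0.055,-0.155,0],0],[-1,[-0.055,-0.155,0],0]]'
python3 d.py 0.46 0.20 0.0395
python3 - <<'E'
from d import *
im=env.get_image("top"); s=env.get_image("scene")
cv2.imwrite("pics/t3.png",np.hstack([cv2.resize(im[155:215,210:320],(550,300)),s[180:300,190:290].repeat(2,0).repeat(2,1)[:300-60]if 0 else cv2.resize(s[225:285,255:305],(250,300))]))
E
```

```text
time_s: 7.75
eef_pos: [0.5192, 0.0353, 0.1517]
ee_rot: [-0.0, 1.0, -0.0, 0.002]
wrist_force: [0.8, 1.3, -3.5]
width: 0.048
time_s: 8.42
eef_pos: [0.4648, 0.1894, 0.151]
ee_rot: [0.0, 1.0, 0.001, 0.001]
wrist_force: [0.4, -0.7, -3.6]
width: 0.0479
t 8.42 p [0.4648 0.1894 0.151 ] yaw 0.002 zax [ 0.002 -0.    -1.   ] F [ 0.4 -0.7 -3.6] w 0.0479
shift [-0.005, -0.0106, 0.1115] turn 0.002
```

View pics/t3.png

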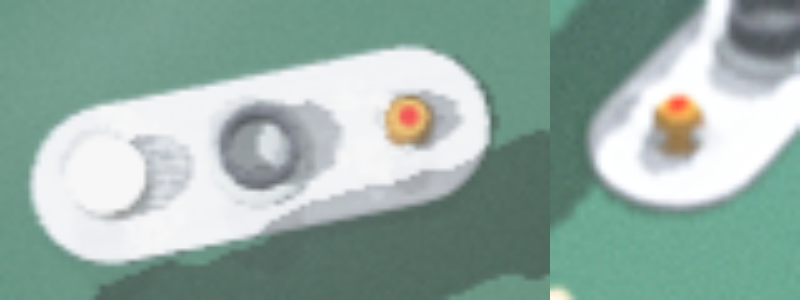

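The pin head now sits flush on the stud (crop 408,116). Placing the mallet.

```bash
python3 -m handwheel '[[-1,[0,0,0.035],0],[-1,[0,0,0.07],0],[-1,[0,0,0.095],0],[-1,[0,0,0.105],0],[-1,[0,0,0.108],0],[-1,[0,0,0.110],0],[-1,[0,0,0.112],0],[-1,[0,0,0.112],0]]' 20
python3 d.py 0.469 -0.302 0.2
python3 - <<'E'
from d import *
print(ray("top",(210+408.5/5-.5,155+116.5/5-.5),.030),ray("scene",(255+(680-550)/5-.5,225+104/5-.5),.030))
E
```

```text
time_s: 9.18
eef_pos: [0.4662, 0.1896, 0.0398]
ee_rot: [-0.0, 1.0, -0.0, 0.002]
wrist_force: [0.8, -0.3, -3.8]
width: 0.0478
t 9.18 p [0.4662 0.1896 0.0398] yaw -0.001 zax [ 0.003  0.001 -1.   ] F [ 0.8 -0.3 -3.8] w 0.0478
shift [0.0036, 0.4914, -0.1607] turn -0.001
[ 0.61820962 -0.11435614  0.03      ] [ 0.62232262 -0.11450937  0.03      ]
```

```bash
python3 -m handwheel '[[-1,[0,0,0.001],0],[-1,[0,0,0.0015],0],[-1,[0,0,0.002],0],[-1,[0,0,0.002],0]]'
python3 d.py 0.469 -0.302 0.2
```

```text
time_s: 9.52
eef_pos: [0.4663, 0.1897, 0.0394]
ee_rot: [-0.0, 1.0, 0.0, 0.002]
wrist_force: [-3.3, -1.9, 9.6]
width: 0.0476
t 9.52 p [0.4663 0.1897 0.0394] yaw 0.0 zax [ 0.003  0.001 -1.   ] F [-3.3 -1.9  9.6] w 0.0476
shift [0.003, 0.4917, -0.1608] turn 0.0
```

Contact with the counter. Back off slightly, release, lift.

```bash
python3 -m handwheel '[[-1,[0,0,-0.001],0],[1,[0,0,-0.001],0],[1,[0,0,-0.001],0],[1,[0,0,-0.001],0],[1,[0,0,-0.001],0],[1,[0,0,-0.001],0],[1,[0,0,-0.001],0],[1,[0,0,-0.001],0]]'
python3 -m handwheel '[[1,[0,0,-0.03],0],[1,[0,0,-0.07],0],[1,[0,0,-0.11],0],[1,[0,0,-0.15],0],[1,[0,0.03,-0.16],0],[1,[0,0.07,-0.16],0],[1,[0,0.11,-0.16],0],[1,[0,0.15,-0.16],0]]'
python3 -m handwheel '[[1,[0,0.04,0],0],[1,[0,0.08,0],0],[1,[0,0.12,0],0],[1,[0,0.16,0],0],[1,[0,0.2,0],0],[1,[0,0.24,0],0],[1,[0,0.28,0],0],[1,[0,0.32,0],0]]'
python3 -m handwheel '[[1,[0,0.02,0],0],[1,[0,0.02,0],0],[1,[0,0.02,0],0]]'
python3 d.py 0.469 -0.302 0.1
python3 - <<'E'
from d import *
c=env.camera_model("wrist"); im=env.get_image("wrist")
for q in proj("wrist",[[.469,-.302,.029],[.4715,-.302,.029]],c): print(q)
t=env.get_image("top")[130:310,100:300]
cv2.imwrite("pics/w4.png",np.hstack([im[:,60:500],cv2.resize(t,(360,420))]))
E
```

```text
time_s: 10.18
eef_pos: [0.4643, 0.1893, 0.0371]
ee_rot: [0.0, 1.0, -0.0, -0.0]
wrist_force: [0.5, 0.1, -0.2]
width: 0.0853
time_s: 10.85
eef_pos: [0.4643, 0.0382, 0.198]
ee_rot: [0.0, 1.0, 0.001, 0.001]
wrist_force: [0.2, -0.1, 0.1]
width: 0.0856
time_s: 11.52
eef_pos: [0.4637, -0.2827, 0.1972]
ee_rot: [-0.0, 1.0, -0.0, 0.0]
wrist_force: [0.1, -0.1, 0.0]
width: 0.0854
time_s: 11.77
eef_pos: [0.4637, -0.3015, 0.1968]
ee_rot: [-0.001, 1.0, -0.001, -0.0]
wrist_force: [0.0, -0.1, -0.8]
width: 0.0858
t 11.77 p [ 0.4637 -0.3015  0.1968] yaw -0.003 zax [-0.001  0.001 -1.   ] F [ 0.  -0.1 -0.8] w 0.0858
shift [0.0053, 0.0006, 0.0968] turn -0.003
[279.88540461 186.05733241]
[279.88035202 183.34814911]
```

View pics/w4.png

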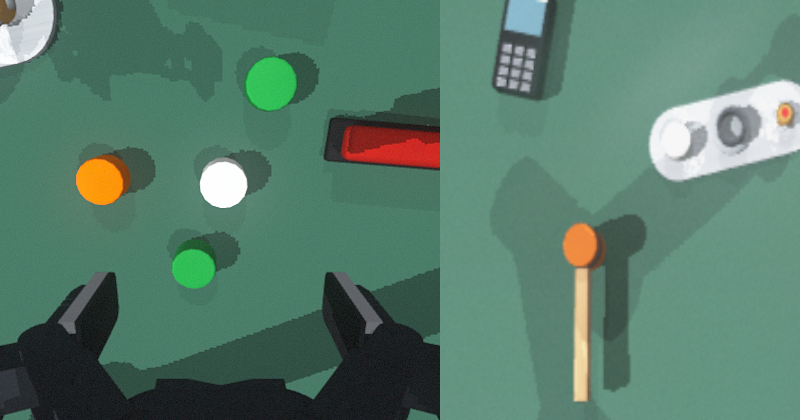

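Wrist view: white cap centred at (283,183.5), i.e. about x 0.471, y −0.304; mallet standing on its face clear of the foot. I'll descend on the cap.

```bash
python3 -m handwheel '[[1,[0.007,0.002,0.04],0],[1,[0.007,0.002,0.08],0],[1,[0.007,0.002,0.12],0],[1,[0.007,0.002,0.16],0],[1,[0.007,0.002,0.185],0],[1,[0.007,0.002,0.191],0],[1,[0.007,0.002,0.191],0],[1,[0.007,0.002,0.191],0]]'
python3 d.py 0.471 -0.3035 0.005
python3 -m handwheel '[[-1,[0,0,0],0],[-1,[0,0,0],0],[-1,[0,0,0],0],[-1,[0,0,0],0],[-1,[0,0,0],0],[-1,[0,0,0],0],[-1,[0,0,0],0],[-1,[0,0,0],0]]' 50
python3 d.py 0.471 -0.3035 0.005
```

```text
time_s: 12.53
eef_pos: [0.4722, -0.3023, 0.0073]
ee_rot: [0.0, 1.0, 0.001, 0.001]
wrist_force: [0.3, 0.4, 0.5]
width: 0.0853
t 12.53 p [ 0.4722 -0.3023  0.0073] yaw 0.001 zax [ 0.001 -0.001 -1.   ] F [0.3 0.4 0.5] w 0.0853
shift [-0.0012, 0.0012, 0.0023] turn 0.001
time_s: 13.2
eef_pos: [0.4726, -0.3037, 0.0085]
ee_rot: [0.001, 1.0, -0.0, 0.001]
wrist_force: [-0.8, 1.1, 6.1]
width: 0.0423
t 13.2 p [ 0.4726 -0.3037  0.0085] yaw -0.001 zax [ 0.003 -0.002 -1.   ] F [-0.8  1.1  6.1] w 0.0423
shift [-0.0016, -0.0002, 0.0035] turn -0.001
```

```bash
python3 -m handwheel '[[-1,[0,0,-0.02],0],[-1,[0,0,-0.05],0],[-1,[0,0,-0.08],0],[-1,[0.02,-0.02,-0.1],0],[-1,[0.04,-0.05,-0.1],0],[-1,[0.07,-0.075,-0.1],0],[-1,[0.09,-0.1,-0.1],0],[-1,[0.11,-0.13,-0.1],0]]' 60
python3 -m handwheel '[[-1,[0.02,-0.03,0],0],[-1,[0.039,-0.058,0.02],0],[-1,[0.039,-0.058,0.03],0],[-1,[0.039,-0.058,0.03],0],[-1,[0.039,-0.058,0.03],0]]'
python3 d.py 0.622 -0.1155 0.045
python3 - <<'E'
from d import *
c=env.camera_model("wrist"); im=env.get_image("wrist")
p=env.get_obs()["eef_pos"]
print(proj("wrist",[[.621,-.1155,.029],[.621,-.1155,.006],p+[-.0015,0,.0205]],c).round(1))
a=[.621-.085*2*np.sin(np.radians(10.4)),-.1155+.17*np.cos(np.radians(10.4)),.035]; print("fixcap",proj("wrist",[a,[.603,-.032,.034]],c).round(1))
s=env.get_image("scene")
cv2.imwrite("pics/w5.png",np.hstack([im[:,:440],cv2.resize(s[190:290,220:320],(360,420))]))
E
```

```text
time_s: 13.87
eef_pos: [0.583, -0.1725, 0.1078]
ee_rot: [0.001, 1.0, -0.001, 0.001]
wrist_force: [0.3, 0.6, 0.0]
width: 0.0426
time_s: 14.28
eef_pos: [0.619, -0.1146, 0.0755]
ee_rot: [-0.0, 1.0, 0.0, -0.001]
wrist_force: [0.7, -0.5, -0.0]
width: 0.0425
t 14.28 p [ 0.619  -0.1146  0.0755] yaw 0.001 zax [-0.003  0.    -1.   ] F [ 0.7 -0.5 -0. ] w 0.0425
shift [0.0031, 0.0009, 0.0305] turn 0.001
[[280.5 237.3]
 [280.4 224.3]
 [280.4 306.4]]
fixcap [[ -5.6 289.7]
 [135.7 269.4]]
```

View pics/w5.png

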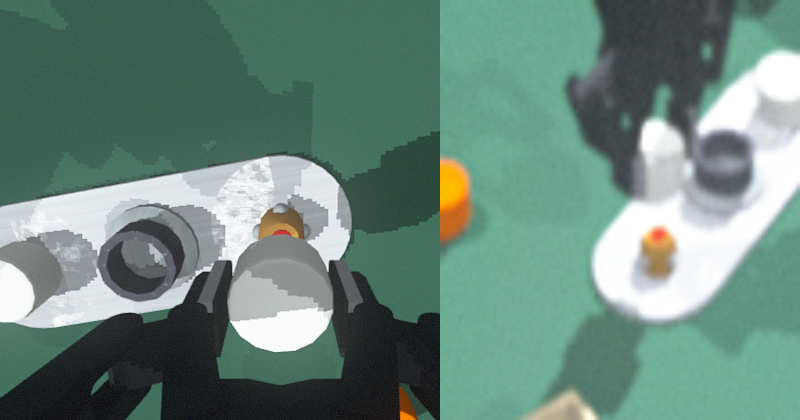

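The pin shows at (281.5,237), with (280.5,237) predicted; the held cap's top centre is about (280.5,300), so it's level and lined up. Descending.

```bash
python3 -m handwheel '[[-1,[0.0015,0.001,0.02],0],[-1,[0.0015,0.001,0.035],0],[-1,[0.0015,0.001,0.04],0],[-1,[0.0015,0.001,0.043],0],[-1,[0.0015,0.001,0.046],0],[-1,[0.0015,0.001,0.048],0]]'
python3 d.py 0.620 -0.1155 0.0145
python3 -m handwheel '[[-1,[0,0,0.002],0],[-1,[0,0,0.003],0],[-1,[0,0,0.004],0],[-1,[0,0,0.005],0]]'
python3 d.py 0.620 -0.1155 0.0145
```

```text
time_s: 14.88
eef_pos: [0.6219, -0.1161, 0.0284]
ee_rot: [0.0, 1.0, -0.0, 0.0]
wrist_force: [0.2, -0.2, -0.1]
width: 0.0422
t 14.88 p [ 0.6219 -0.1161  0.0284] yaw -0.001 zax [ 0. -0. -1.] F [ 0.2 -0.2 -0.1] w 0.0422
shift [-0.0019, -0.0006, 0.0139] turn -0.001
time_s: 15.22
eef_pos: [0.623, -0.1156, 0.0249]
ee_rot: [-0.0, 1.0, -0.0, 0.001]
wrist_force: [-2.0, 0.6, 9.1]
width: 0.0427
t 15.22 p [ 0.623  -0.1156  0.0249] yaw -0.0 zax [ 0.002  0.    -1.   ] F [-2.   0.6  9.1] w 0.0427
shift [-0.003, -0.0001, 0.0104] turn -0.0
```

The noses are met at the predicted height. Keep pushing.

```bash
python3 -m handwheel '[[-1,[-0.001,0,0.002],0],[-1,[-0.001,0,0.004],0],[-1,[-0.001,0,0.005],0],[-1,[-0.001,0,0.005],0]]'
python3 -m handwheel '[[-1,[0,0,0.002],0],[-1,[0,0,0.004],0],[-1,[0,0,0.004],0]]'
python3 d.py 0.620 -0.1155 0.0145
```

```text
time_s: 15.55
eef_pos: [0.6228, -0.1155, 0.0209]
ee_rot: [0.0, 1.0, -0.0, 0.002]
wrist_force: [-0.3, 1.6, 6.3]
width: 0.0427
time_s: 15.8
eef_pos: [0.6216, -0.1156, 0.0147]
ee_rot: [0.0, 1.0, 0.0, 0.001]
wrist_force: [1.4, 1.6, 2.7]
width: 0.0426
t 15.8 p [ 0.6216 -0.1156  0.0147] yaw 0.0 zax [ 0.002 -0.    -1.   ] F [1.4 1.6 2.7] w 0.0426
shift [-0.0016, -0.0001, 0.0002] turn 0.0
```

The click has passed (force dropped) and the cap is at the home height. Now I'll build up to about 10 N.

```bash
python3 -m handwheel '[[-1,[0,0,0.001],0],[-1,[0,0,0.0015],0],[-1,[0,0,0.0015],0],[-1,[0,0,0.0015],0],[-1,[0,0,0.0015],0],[-1,[0,0,0.0015],0]]'
python3 d.py 0.620 -0.1155 0.0145
```

```text
time_s: 16.3
eef_pos: [0.6216, -0.1156, 0.0146]
ee_rot: [-0.0, 1.0, -0.0, 0.0]
wrist_force: [-1.6, 3.0, 9.6]
width: 0.0423
t 16.3 p [ 0.6216 -0.1156  0.0146] yaw -0.0 zax [ 0.001  0.    -1.   ] F [-1.6  3.   9.6] w 0.0423
shift [-0.0016, -0.0001, 0.0001] turn -0.0
```

```bash
python3 -m handwheel '[[-1,[0,0,0.0003],0],[-1,[0,0,0.0003],0],[-1,[0,0,0.0003],0],[-1,[0,0,0.0003],0],[-1,[0,0,0.0003],0],[-1,[0,0,0.0003],0],[-1,[0,0,0.0003],0],[-1,[0,0,0.0003],0]]'
python3 - <<'E'
from d import *
im=env.get_image("wrist"); s=env.get_image("scene")
o=env.get_obs(); print(o["eef_pos"],o["wrist_force"])
cv2.imwrite("pics/w6.png",np.hstack([im[:,:440],cv2.resize(s[100:280,230:384],(360,420))]))
E
```

```text
time_s: 16.97
eef_pos: [0.6216, -0.1156, 0.0146]
ee_rot: [-0.0, 1.0, -0.0, 0.0]
wrist_force: [-1.9, 2.0, 11.4]
width: 0.0425
[ 0.62160645 -0.11560803  0.01458849] [-1.85272069  2.03326235 11.98309893]
```

View pics/w6.png

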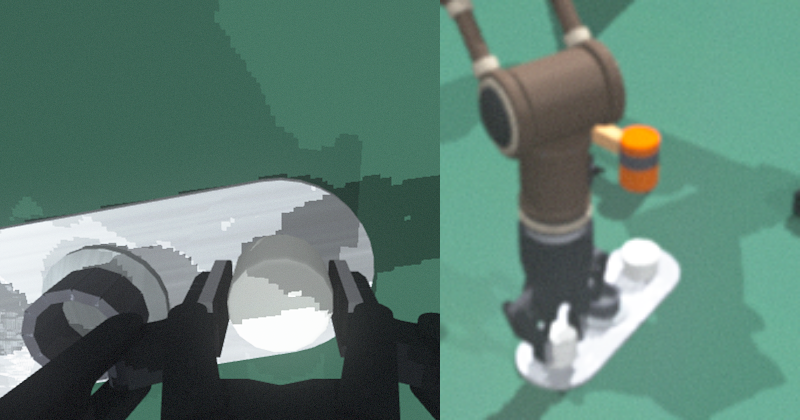

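The cap sits level on the plate (wrist view 281,295), the socket is clear of the finger, and the mallet is standing. Handing in.

```bash
python3 -c "
from plant import env
env.hand_in(); o=env.get_obs(); print(o['time_s'],o['eef_pos'],o['wrist_force'])"
```

```text
the job is handed in; nothing more can be done
the job is handed in; nothing more can be done
```

The garment-rail foot is fixed down, and I handed the job in after about 17 s with the hand still pressing the cap. The hand-in gives no verdict, and I took no reading after it.

- **Pin:** I gripped the mallet by its head instead of its handle, so the push was straight down, and pressed the red pin until it stopped hard. It stopped at the fully-down height (under about 0.5 mm off), and a picture showed it flush on the stud.
- **Mallet:** It stands on its striking face at about x 0.46, y 0.19, clear of the foot. The pictures after release and at the end both show it upright.
- **Cap:** The white cap met the noses at the predicted height. The upward wrist force rose to about 9 N, then fell to 2.7 N at the click. The cap stopped within about 0.1 mm of the height expected for home.
- **Final hold:** In the last check the cap was level on the plate, still gripped, and pressed with about 11–12 N, slightly over the 10 N asked.
- **Disagreement between cameras:** The top and scene cameras differed by 3–5 mm along x. I corrected for this with the wrist camera before each grasp and fit.
- **Not checked:** I made no planned contact with the card terminal, cream box or stapler. I did not measure their positions again at the end.

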